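Mark the row on the culture dish and log it on the tally counter

ROBOT

A 6-joint arm with a two-finger parallel gripper is mounted at the origin on the work surface. World frame = base frame: x ahead of the robot, y to its left, z up, the work surface at z = 0. Lengths are in m, angles in rad, forces in N, time in s.
With the tool pointing down it reaches from about 0.35 to 0.875 m from the base axis. Payload 4.2 kg.
Tool frame: the origin (TCP) lies between the finger pads; the fingertips stand 8 mm ahead of it and the grasp point (between the pads) lies 11 mm behind it; z points along the fingers, y is the line along which they close (so a half turn about z gives the same grasp; the last joint's range is limited). The gripper opens to 87 mm and grips with 3 to 60 N. Pads are 19 mm wide; open, the fingers measure 117 mm over their backs; the gripper's body (75 mm by 190 mm) begins 51 mm behind the grasp point.
Start: joints at [-0.887, 0.385, 0.008, 0, -1.194, -0.259], TCP at [0.258, -0.569, 0.231] pointing down, gripper open.
Joint ranges: [-3.14, 3.14], [-1.21, 2.06], [-1.07, 1.41], [-3.16, 2.05], [-2.99, -0.16], [-3.1, 3.1]. Speed limits (rad/s): [2.79, 2.79, 3.14, 3.14, 3.14, 3.14].

INTERFACE

Orientations are given as a unit quaternion [w, x, y, z].
In Python, from station import manip gives the robot as it stands.
- The arm moves only by the shell command python3 -m pendant 'ROWS' [OPENING] [FORCE]. ROWS is JSON, a list that holds one entry, the list of rows, each a list of 4 numbers: the shift along the tool's x, y, z as a fraction of full scale, then the turn about the tool's z as a fraction of full scale. A call has 1 to 20 rows; each row is the pose to reach, as a shift and turn from the pose commanded when the call began, along the tool's axes at that moment, turning the shorter way round; what a row does not reach only later rows make up. Full scale, the value 1, is 100 mm for a shift and pi rad for a turn. A row lasts 1/8 s, in which the tool goes at most 62.5 mm and 10.7 degrees, less where a joint would pass 70% of its speed; a pose out of reach is approached as far as the arm can. A call with a number of a shift or a turn outside -1 to 1 is refused whole. A call with a gripper value outside its range is refused whole. OPENING is the opening, from -1 (shut) to 1 (fully open), set as the call begins (- or left out, the last holds). The fingers move at their own pace and stop on an object; FORCE is the grip in N (left out, the last holds). Time passes only in rows, so rows that repeat a pose let the fingers close. It gives the time, the measured TCP pose, the force, the opening and the grip force at its end, in the units of the state.
- manip.observe(): the state, without advancing time (a new reading comes with each control period).
- manip.grab_frame(name): name is "side" or "top" or "wrist"; returns the picture (384x512x3 uint8, red, green, blue); there is no depth.
- manip.get_calibration(name): a dict with "fx", "fy", "cx", "cy" (pixels), "k1" (the pictures are not rectified: a ray, as slopes to the right and down, at radius r is drawn at 1 + k1 r^2 times it, then the intrinsics apply), "cam_to_world" (4x4, takes a point from camera to world coordinates); the wrist camera has in their place "T_tool_cam" (4x4, takes a point from camera to tool coordinates, whose origin is the TCP and whose axes are the flange's). Camera axes: x right, y up, looking along -z (the intrinsics and any distortion apply to the point x, -y, -z); pixel columns grow to the right and rows downward; lengths in m; the calibration is good to about 2 mm. A picture is of the moment at which its call begins: read the wrist's pose just before it. get_calibration takes no time and is no camera call.
- manip.job_done(): hands the job in; it is judged then, once.
Trained networks look in the newest picture that a camera, given by its name, has taken for a name from the list of things; names that differ only in an ending like _2 or _b are one class to them, and where a whole thing is asked for, a point or a joint stands for the part that bears it (a point fixed in the world has none). Each returns a list of dicts, best first, with "score" (0 to 1); they miss things now and then, are a little off and sometimes report something else, mostly with a low value. They report only what shows in the picture. A call takes as long as a camera call.
- manip.regions_of(camera, target): "region" (384x512 bool, what is visible of it) and "point" ([column, row] in pixels, amid what is visible of it).
The state is a dict: "time_s": time; "joint_pos": joint angles; "dq": joint speeds; "tau": joint torques, N m; "tool_pos": TCP position; "eef_rot": TCP orientation; "contact_force": force on the tool from outside, world axes, zero at the start; "ft_torque": the same for the moment, N m; "gripper_width": opening from 0.0 (shut) to 1.0 (fully open); "gripper_force": force on a finger pad.
Only numpy, scipy, OpenCV 4.12 (cv2) and the standard library are available. Lean on these libraries where they do the work, as an engineer would, in place of code of your own. Each camera call takes 0.05 s, during which the arm holds its last target. There are 200 camera calls.

TASK

Lay the aluminium straightedge flat on the bench and flush along the edge of the square culture dish that faces the robot, reaching past both corners of that edge, without shoving the dish more than 10 mm, and let go of it. Then log the row on the bench tally counter: swing its sprung advance lever all the way to the stop, and release it so that it springs back; leave the flask, bottle and tube rack alone.

Things in the scene. Friction and masses are not known exactly. Their poses are not given: they have to be found in the camera images.
- dish: Square culture dish with white rim and tan agar, 120 x 120 x 15 mm, about 0.45 kg, loose on the bench. Origin at the centre of its underside; x and y are parallel to its sides, z up. The edge facing the robot is its -x side, a vertical face at x = -60 mm; the dish is turned at most 0.3 rad from the robot's axes.
- straightedge: Plain aluminium straightedge, loose on the bench: flat base 50 mm (its x) by 180 mm (its y) by 5 mm thick, with an upright grip rib along the middle, 10 mm wide, 130 mm long, its top 25 mm above the underside. About 0.18 kg. Origin at the centre of the underside, z up; both long edges (x = -25 and +25 mm) are alike. Flush against the dish its origin is at x = -85 mm in the dish's frame.
- counter: Grey tally counter fixed to the bench: housing 100 (x) x 90 (y) x 55 mm high on a black foot 112 x 102 x 10 mm, number window in its -x face. Origin at the centre of its underside, z up, yaw at most 0.4 rad. The lever's arm lies over the top, 58 to 64 mm above the bench, and overhangs the -x side.
- lever_pivot (a point): Point on the lever's upright hinge axis, at the housing's top, 55 mm above the bench, 10 mm to +x of the housing's centre.
- lever_tab (a point): Centre of the top of the black upright thumb post at the lever's end: 14 mm diameter, 38 mm tall, from 59 to 97 mm above the bench, on a radius of 85 mm about the pivot. This point moves with the lever.
- advance_lever (a joint): Angle of the sprung steel lever, rad: 0 at rest, 1.3 at the stop. At 0 the post lies to the counter's +y side of the -x direction (0.65 rad off it), at 1.3 equally far to the -y side; seen from above it swings anticlockwise about the pivot. The spring pushes it back to 0; at the post it takes about 1.3 N to start and 5 N at the stop.
- flask: Bystander: conical glass flask, 80 mm wide, 118 mm tall; origin at the centre of its underside.
- bottle: Bystander: capped glass bottle, 70 mm diameter, 140 mm tall; origin at the centre of its underside.
- tube_rack: Bystander: white rack with capped tubes, 70 x 160 x 74 mm; origin at the centre of its underside.

How it is judged:
By the outcome, as a careful person would: the job done as asked, in the order asked, and still so for the second after the job is handed in, with the robot touching nothing.
It also fails if it takes over 54 s, if anything falls off the work surface, if the arm or the gripper's body presses on something with over 40 N, if the wrist force passes 120 N, or if a joint passes its speed limit or range.

## Working session

There is one attempt and no reset: what is moved stays moved. The work goes in short steps, Python scripts to look and compute and a shell command to move; the robot and the scene stay as the last step left them, time stands still between calls to the robot, and variables do not carry over. Pictures are saved under pics/ and viewed, at most 13 in all, crops included, and the job is handed in when it is done.

```bash
ls; mkdir -p pics; python3 - <<'E'
from station import manip
import cv2,numpy as np
s=manip.observe();print(s)
for n in("top","side"):
    f=manip.grab_frame(n);cv2.imwrite(f"pics/{n}0.png",f[:,:,::-1])
    c=manip.get_calibration(n);print(n,c)
    for t in("dish","straightedge","counter","lever_tab","flask","bottle","tube_rack"):
        print(t,[(round(r["score"],2),np.round(r["point"]),int(r["region"].sum())) for r in manip.regions_of(n,t)[:2]])
print(manip.get_calibration("wrist"))
a=cv2.imread("pics/top0.png");b=cv2.imread("pics/side0.png")
cv2.imwrite("pics/top0b.png",cv2.resize(a,(800,600)))
E
```

```text
pics
{'time_s': 0.0, 'joint_pos': array([-8.87399490e-01,  3.85548428e-01,  6.59985184e-03, -5.29103507e-04,
       -1.19400841e+00, -2.58569357e-01]), 'dq': array([-0.00039793,  0.00044158,  0.00101802,  0.00010972, -0.00093103,
       -0.00175408]), 'tau': array([-4.96723260e-04, -3.90664279e+01,  1.87409949e+01,  4.22000617e+00,
        1.09912996e-02, -1.97866420e-04]), 'tool_pos': array([ 0.25735619, -0.56889135,  0.22944987]), 'eef_rot': array([-2.71096663e-04, -2.10724462e-01,  9.77544870e-01,  1.07428177e-03]), 'contact_force': array([ 0.57090131, -0.643472  ,  0.23041717]), 'ft_torque': array([-0.0063535 , -0.03185572,  0.01715378]), 'gripper_force': 0.0, 'gripper_width': 0.9998861387942515}
top {'fx': 446.6117858132997, 'fy': 446.6117858132997, 'cx': 255.21604453174265, 'cy': 187.91816441998037, 'k1': -0.04224401366869329, 'cam_to_world': array([[ 0.02173943,  0.99645422, -0.08127971,  0.49301874],
       [-0.99971114,  0.02249968,  0.00844933,  0.01259791],
       [ 0.01024814,  0.08107255,  0.99665552,  1.61019572],
       [ 0.        ,  0.        ,  0.        ,  1.      
[... 838 characters left out ...]
er [(0.57, array([247., 258.]), 1824)]
lever_tab [(0.77, array([257., 245.]), 295)]
flask [(0.28, array([228., 329.]), 3402)]
bottle [(0.76, array([252., 141.]), 530)]
tube_rack [(0.73, array([226., 329.]), 3547)]
{'fx': 289.8530917701923, 'fy': 289.8530917701923, 'cx': 251.6520752161605, 'cy': 197.35732722622612, 'k1': -0.035131532543216194, 'T_tool_cam': array([[ 1.48382226e-04,  9.70628213e-01,  2.40584391e-01,
         6.62368275e-02],
       [ 9.99999625e-01, -3.49168524e-04,  7.91949342e-04,
         3.57023100e-04],
       [ 8.52692872e-04,  2.40584184e-01, -9.70627902e-01,
        -1.53358539e-01],
       [ 0.00000000e+00,  0.00000000e+00,  0.00000000e+00,
         1.00000000e+00]])}
```

View pics/top0b.png

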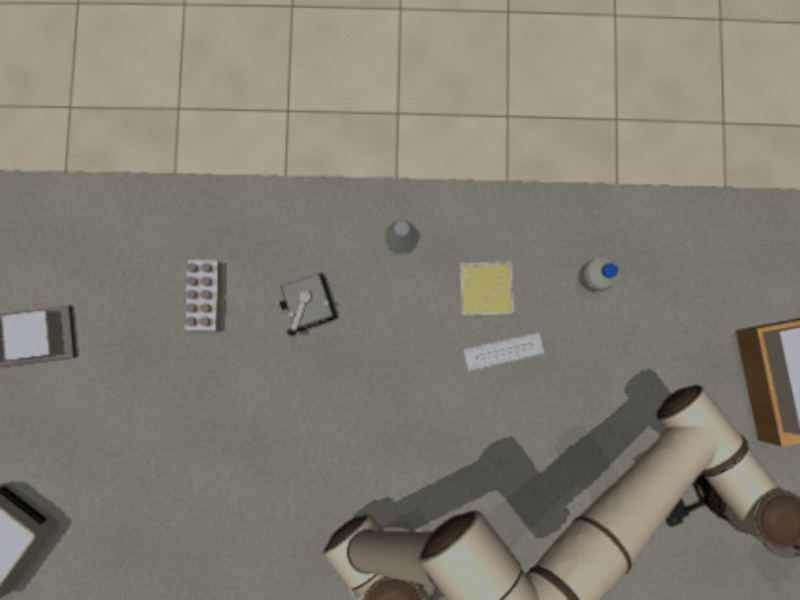

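```bash
cat > h.py <<'E'
from station import manip
import cv2,numpy as np
from scipy.spatial.transform import Rotation as R
def Tcam(n,s=None):
    c=manip.get_calibration(n)
    if n!="wrist": return c,c["cam_to_world"]
    T=np.eye(4);q=s["eef_rot"];T[:3,:3]=R.from_quat([q[1],q[2],q[3],q[0]]).as_matrix();T[:3,3]=s["tool_pos"]
    return c,T@c["T_tool_cam"]
def world(cT,px,z):
    c,T=cT;px=np.atleast_2d(px).astype(float)
    d=(px-[c["cx"],c["cy"]])/[c["fx"],c["fy"]];u=d.copy()
    for _ in range(20): u=d/(1+c["k1"]*(u**2).sum(1,keepdims=True))
    r=np.c_[u[:,0],-u[:,1],-np.ones(len(u))]@T[:3,:3].T
    return T[:3,3]+r*((z-T[2,3])/r[:,2])[:,None]
def pix(cT,P):
    c,T=cT;p=(np.atleast_2d(P)-T[:3,3])@T[:3,:3]
    u=np.c_[p[:,0]/-p[:,2],-p[:,1]/-p[:,2]];u=u*(1+c["k1"]*(u**2).sum(1,keepdims=True))
    return u*[c["fx"],c["fy"]]+[c["cx"],c["cy"]]
def rect(cT,region,z):
    p=np.argwhere(region)[:,::-1];w=world(cT,p,z)[:,:2]
    (x,y),(a,b),t=cv2.minAreaRect((w*1000).astype(np.float32));
    if a>b: a,b,t=b,a,t+90
    t=np.deg2rad((t+90)%180-90)  # yaw of short side
    return np.round([x,y,a,b],1),round(t,3)
def toolyaw(s):
    q=s["eef_rot"];m=R.from_quat([q[1],q[2],q[3],q[0]]).as_matrix();return np.arctan2(m[1,1],m[0,1]),m
E
python3 - <<'E'
from h import *
cT=Tcam("top");manip.grab_frame("top")
for t,z in(("dish",.013),("straightedge",.005),("counter",.05),("lever_tab",.08),("flask",.05),("bottle",.12),("tube_rack",.07)):
    for r in manip.regions_of("top",t)[:1]: print(t,*rect(cT,r["region"],z),world(cT,r["point"],z))
print(toolyaw(manip.observe())[0])
E
```

```text
dish [ 642.  -201.7  120.4  121.5] 0.062 [[ 0.64489278 -0.20378734  0.013     ]]
straightedge [ 497.6 -244.8   51.7  181.3] 0.246 [[ 0.48639959 -0.24240971  0.005     ]]
counter [594.6 207.8 116.6 117.8] 0.35 [[0.60037503 0.19821192 0.05      ]]
flask [ 638.7 -196.9  120.   120.3] 0.024 [[ 0.64061238 -0.19631623  0.05      ]]
bottle [ 668.4 -428.3   64.    89.2] 0.34 [[ 0.66161201 -0.43093036  0.12      ]]
tube_rack [607.  435.3  82.2 156.6] -1.553 [[0.612951   0.43832613 0.07      ]]
1.9956179040267275
```

The top view shows the dish at (487,288), straightedge at (503,351), counter at (308,300) and its post at (292,332), and the fitted sizes match what was given. I'll move in for a wrist look.

```bash
python3 -m pendant '[[[-0.3,0.15,0,0],[-0.7,0.33,0,0],[-0.95,0.445,0,0]]]' && python3 -m pendant '[[[-0.5,0.23,0,0],[-0.95,0.445,0,0]]]' && python3 -m pendant '[[[-0.5,0.23,0,0],[-0.95,0.445,0,0]]]' && python3 -m pendant '[[[-0.4,0.2,0,-0.055],[-0.8,0.4,0,-0.11],[-0.95,0.445,0,-0.165],[-0.95,0.445,0,-0.22],[-0.95,0.445,0,-0.275],[-0.95,0.445,0,-0.33],[-0.95,0.445,0,-0.385],[-0.95,0.445,0,-0.435],[-0.95,0.445,0,-0.435],[-0.95,0.445,0,-0.435]]]'
python3 - <<'E'
from h import *
s=manip.observe();print(s["time_s"],s["tool_pos"],toolyaw(s)[0],s["joint_pos"])
f=manip.grab_frame("wrist");cv2.imwrite("pics/w1.png",f[:,:,::-1])
cT=Tcam("wrist",s)
for t,z in(("dish",.014),("straightedge",.005)):
    for r in manip.regions_of("wrist",t)[:2]: print(t,r["score"],*rect(cT,r["region"],z),world(cT,r["point"],z))
E
```

```text
time_s: 1.58
tool_pos: [0.3267, -0.4886, 0.2307]
eef_rot: [0.0, -0.211, 0.977, -0.0]
contact_force: [0.4, -0.2, -0.4]
gripper_width: 1.003
gripper_force: 0.0
time_s: 1.82
tool_pos: [0.3949, -0.4089, 0.2307]
eef_rot: [0.0, -0.211, 0.978, -0.0]
contact_force: [1.2, -0.3, 0.5]
gripper_width: 1.001
gripper_force: 0.0
time_s: 2.08
tool_pos: [0.4634, -0.3289, 0.2308]
eef_rot: [0.0, -0.211, 0.977, -0.0]
contact_force: [-0.2, -0.5, -0.6]
gripper_width: 0.998
gripper_force: 0.0
time_s: 3.32
tool_pos: [0.5305, -0.2506, 0.2306]
eef_rot: [-0.0, 0.78, -0.626, 0.0]
contact_force: [-0.6, 0.1, 0.4]
gripper_width: 1.001
gripper_force: 0.0
3.325 [ 0.53046166 -0.25063458  0.23056284] -2.923280647608174 [-1.65539407e-01  3.19703297e-01 -8.95618040e-02 -1.27378184e-05
 -1.16150790e+00  3.83856482e-01]
dish 0.86 [ 640.5 -200.5  123.2  123.9] 0.05 [[ 0.64576406 -0.20494201  0.014     ]]
straightedge 0.94 [ 499.4 -250.    50.9  164.4] 0.242 [[ 0.50155129 -0.25778512  0.005     ]]
```

View pics/w1.png

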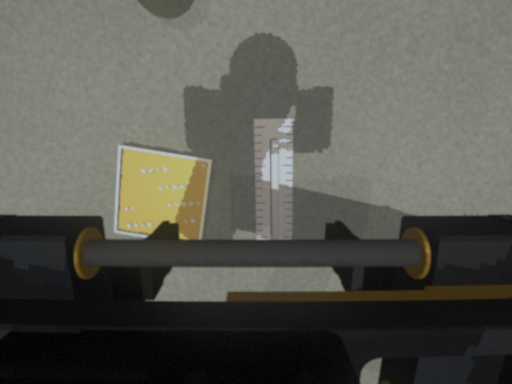

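The wrist view shows the dish at (120–210, 146–240) and the straightedge upright at x≈273; the gripper hides their near ends. I'll back off 80 mm and measure again with edge fits.

```bash
python3 -m pendant '[[[0.4,0,0,0],[0.9,0,0,0],[0.9,0,0,0],[0.9,0,0,0]]]'
python3 - <<'E'
from h import *
s=manip.observe();print(s["time_s"],s["tool_pos"],toolyaw(s)[0])
f=manip.grab_frame("wrist");cv2.imwrite("pics/w2.png",f[:,:,::-1])
cT=Tcam("wrist",s);o=f.copy()
for t,z in(("dish",.014),("straightedge",.005)):
    for r in manip.regions_of("wrist",t)[:1]:
        print(t,r["score"],*rect(cT,r["region"],z))
        cs,_=cv2.findContours(r["region"].astype(np.uint8),0,2);cv2.drawContours(o,cs,-1,(255,0,0),1)
cv2.imwrite("pics/w2o.png",cv2.resize(o[:,:,::-1],(800,600)))
E
```

```text
time_s: 3.98
tool_pos: [0.5498, -0.3383, 0.2301]
eef_rot: [0.0, 0.78, -0.625, -0.001]
contact_force: [-0.6, -0.4, 0.0]
gripper_width: 1.004
gripper_force: 0.0
3.975 [ 0.54983661 -0.33830806  0.23008786] -2.921968027342517
dish 0.82 [ 640.7 -202.7  121.   125.5] 0.062
straightedge 0.8 [ 501.3 -255.    51.   155.8] 0.253
```

View pics/w2o.png

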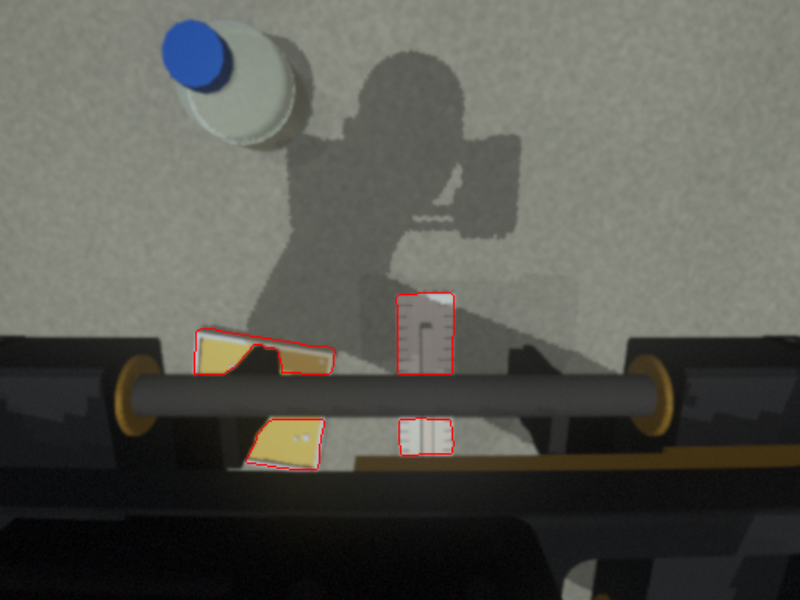

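Wrong way: the top of the image is -y (bottle at (225,80)), so I move towards +y instead.

```bash
python3 -m pendant '[[[-0.5,0,0,0],[-1,0,0,0]]]' && python3 -m pendant '[[[-0.4,0,0,0],[-0.8,0,0,0],[-0.8,0,0,0],[-0.8,0,0,0]]]'
cat > m.py <<'E'
from h import *
s=manip.observe();print(s["time_s"],s["tool_pos"],toolyaw(s)[0])
f=manip.grab_frame("wrist")
cT=Tcam("wrist",s);o=f.copy()
for t,z in(("dish",.014),("straightedge",.005)):
    for r in manip.regions_of("wrist",t)[:1]:
        print(t,r["score"],*rect(cT,r["region"],z))
        cs,_=cv2.findContours(r["region"].astype(np.uint8),0,2);cv2.drawContours(o,cs,-1,(255,0,0),1)
import sys
cv2.imwrite(sys.argv[1],cv2.resize(o[:,:,::-1],(800,600)))
E
python3 m.py pics/w3.png
```

```text
time_s: 4.38
tool_pos: [0.5278, -0.2393, 0.2306]
eef_rot: [-0.0, 0.781, -0.625, 0.0]
contact_force: [0.2, 0.7, 1.0]
gripper_width: 1.0
gripper_force: 0.0
time_s: 4.88
tool_pos: [0.511, -0.1624, 0.2311]
eef_rot: [-0.0, 0.781, -0.624, 0.001]
contact_force: [-1.0, 0.2, -0.0]
gripper_width: 0.997
gripper_force: 0.0
4.875 [ 0.51095639 -0.16244268  0.23114011] -2.9197536064080287
dish 0.68 [ 640.9 -199.8  120.7  124.3] -1.516
straightedge 0.57 [ 497.7 -242.2   50.6  179. ] 0.242
```

View pics/w3.png

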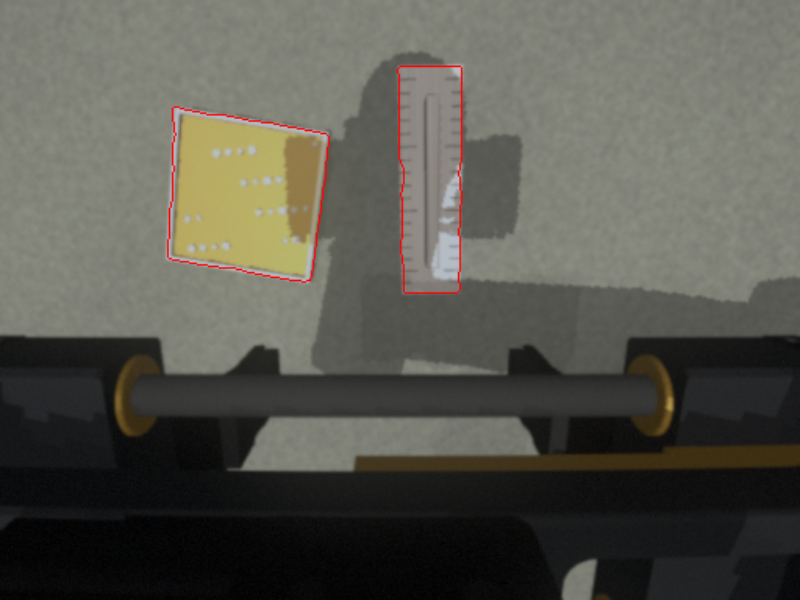

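Fits: ruler at (498,-243), yaw 0.245; dish at (640.5,-200.5), yaw 0.055; sizes match. The target for the ruler is (555.6,-205.2), yaw 0.055. Now I grasp the rib.

```bash
python3 -m pendant '[[[0.4,0.15,0.3,-0.0075],[0.76,0.3,0.7,-0.0075],[0.76,0.3,1,-0.0075],[0.76,0.3,1,-0.0075]]]' && python3 -m pendant '[[[0,0,0.4,0],[0,0,0.8,0],[0,0,0.95,0],[0,0,0.95,0],[0,0,0.95,0]]]'; python3 -c "
from h import *
s=manip.observe();print(s['tool_pos'],toolyaw(s)[0]%6.2832)"
```

```text
time_s: 5.52
tool_pos: [0.4961, -0.2443, 0.1279]
eef_rot: [0.001, 0.787, -0.617, -0.003]
contact_force: [-0.3, 0.1, 0.6]
gripper_width: 0.998
gripper_force: 0.0
time_s: 6.15
tool_pos: [0.4997, -0.2439, 0.0374]
eef_rot: [-0.001, 0.788, -0.615, 0.002]
contact_force: [-0.4, -0.5, 1.0]
gripper_width: 1.0
gripper_force: 0.0
[ 0.49971598 -0.24387462  0.03739926] 3.386453810548881
```

```bash
python3 -m pendant '[[[0,0,0.1,0],[0,0,0.215,0],[0,0,0.215,0],[0,0,0.215,0]]]' && python3 -m pendant '[[[0,0,0,0],[0,0,0,0],[0,0,0,0],[0,0,0,0],[0,0,0,0],[0,0,0,0],[0,0,0,0],[0,0,0,0]]]' -1 20
```

```text
time_s: 6.65
tool_pos: [0.4982, -0.2436, 0.0139]
eef_rot: [0.0, 0.788, -0.616, -0.0]
contact_force: [-0.0, 0.0, 0.5]
gripper_width: 0.996
gripper_force: 0.0
time_s: 7.65
tool_pos: [0.4981, -0.2435, 0.0141]
eef_rot: [-0.0, 0.788, -0.616, 0.0]
contact_force: [-1.0, -0.8, -0.4]
gripper_width: 0.169
gripper_force: 0.0
```

```bash
python3 -m pendant '[[[0,0,0,0],[0,0,0,0],[0,0,0,0]]]' -1 20 && python3 -m pendant '[[[0,0,-0.1,0],[0,0,-0.2,0],[0,0,-0.2,0],[0,0,-0.2,0]]]'; python3 -c "
from h import *
s=manip.observe();y,m=toolyaw(s);print(s['tool_pos'],y%6.2832)
d=np.array([.5556-.010,-.2052,0])-[.498,-.243,0]
print(m.T@d*10, (y%6.2832-np.pi-.055)/np.pi)"
```

```text
time_s: 8.02
tool_pos: [0.4983, -0.2436, 0.014]
eef_rot: [-0.0, 0.788, -0.616, 0.0]
contact_force: [0.6, -0.1, -0.9]
gripper_width: 0.114
gripper_force: 20.0
time_s: 8.52
tool_pos: [0.498, -0.2435, 0.0342]
eef_rot: [-0.0, 0.788, -0.616, -0.0]
contact_force: [-0.8, -0.9, -2.2]
gripper_width: 0.114
gripper_force: 20.0
[ 0.49795005 -0.24345197  0.03415654] 3.385609211498244
[-2.51807405e-01 -5.53220594e-01  6.97226863e-05] 0.06016583903469085
```

```bash
python3 -m pendant '[[[-0.12,-0.25,0,0.03],[-0.25,-0.55,0,0.06],[-0.25,-0.55,0,0.06],[-0.25,-0.55,0.15,0.06],[-0.25,-0.55,0.17,0.06],[-0.25,-0.55,0.17,0.06]]]'; python3 m.py pics/w4.png; python3 - <<'E'
from h import *
s=manip.observe();y,m=toolyaw(s);print(s['tool_pos'],y%6.2832-np.pi)
f=manip.grab_frame("top");cT=Tcam("top")
for t,z in(("dish",.013),("straightedge",.007)):
    for r in manip.regions_of("top",t)[:1]: print(t,r["score"],*rect(cT,r["region"],z))
E
```

```text
time_s: 9.28
tool_pos: [0.5445, -0.2064, 0.0163]
eef_rot: [0.001, 0.726, -0.687, -0.001]
contact_force: [0.3, -0.3, -1.8]
gripper_width: 0.116
gripper_force: 20.0
9.275 [ 0.54450601 -0.20638509  0.0163361 ] -3.0864871169832564
dish 0.65 [ 633.9 -212.3   98.   110.4] -1.517
straightedge 0.87 [ 544.7 -232.1   51.1  125.3] 0.056
[ 0.54544233 -0.20629711  0.01726219] 0.055404554546635065
dish 0.79 [ 656.5 -201.    94.1  129.4] 0.024
```

View pics/w4.png

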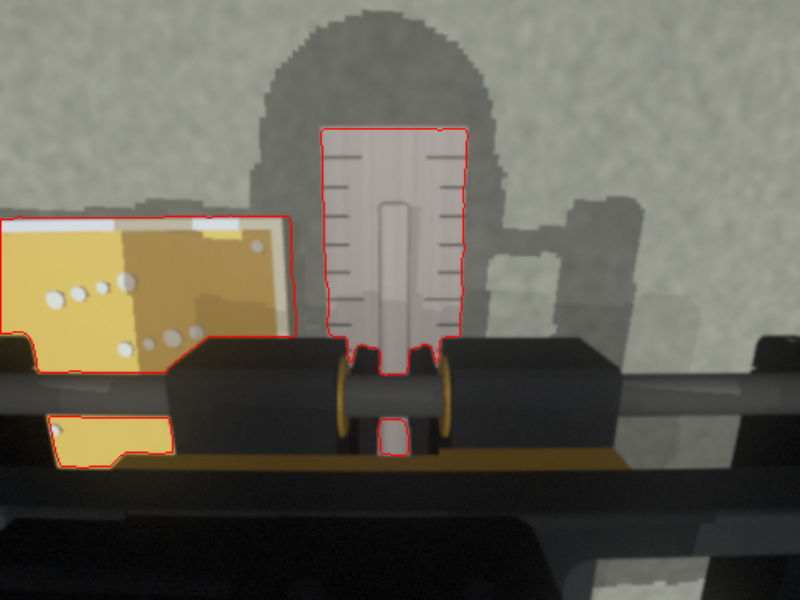

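The close-up shows the dish's near edge from (290,218) to (295,335) and the ruler's edge from (321,130) to (329,335), close to parallel with a small gap. I'll fit both lines.

```bash
cat > e.py <<'E'
from h import *
import sys
zr=float(sys.argv[1])
s=manip.observe();y,m=toolyaw(s);manip.grab_frame("wrist");cT=Tcam("wrist",s)
L={}
for t,z,side,r0,r1 in(("dish",.015,1,int(sys.argv[2]),208),("straightedge",zr+.005,-1,92,208)):
    r=manip.regions_of("wrist",t)[0]["region"]
    P=[]
    for v in range(r0,r1):
        c=np.flatnonzero(r[v])
        if len(c): P.append((c.max()+.5 if side>0 else c.min()-.5,v))
    w=world(cT,P,z)[:,:2];d=cv2.fitLine((w*1000).astype(np.float32),cv2.DIST_HUBER,0,.01,.01).ravel()
    if d[1]<0:d[:2]*=-1
    L[t]=d;print(t,len(P),"yaw",np.arctan2(-d[0],d[1]),"x at y=-140,-260",[d[2]+d[0]*(q-d[3])/d[1] for q in(-140,-205,-260)])
print(s["tool_pos"],y%6.2832-np.pi)
E
python3 e.py .0025 145
```

```text
dish 63 yaw 0.0586191 x at y=-140,-260 [np.float32(574.10114), np.float32(577.9158), np.float32(581.1435)]
straightedge 116 yaw 0.05480905 x at y=-140,-260 [np.float32(566.03436), np.float32(569.6005), np.float32(572.61804)]
[ 0.54555895 -0.20609472  0.01736201] 0.055479993131911876
```

```bash
python3 -m pendant '[[[0,0,0.03,0],[0,0,0.03,0],[0,-0.03,0.03,0],[0,-0.06,0.03,0],[0,-0.075,0.03,0],[0,-0.085,0.03,0],[0,-0.095,0.03,0],[0,-0.105,0.03,0],[0,-0.105,0.03,0],[0,-0.105,0.03,0]]]'; python3 e.py 0 145
```

```text
time_s: 10.98
tool_pos: [0.5561, -0.2054, 0.0141]
eef_rot: [-0.0, 0.727, -0.687, 0.0]
contact_force: [-2.1, 0.1, 3.3]
gripper_width: 0.11
gripper_force: 20.0
dish 63 yaw 0.07806357 x at y=-140,-260 [np.float32(572.7084), np.float32(577.79285), np.float32(582.09503)]
straightedge 116 yaw 0.055320222 x at y=-140,-260 [np.float32(576.52264), np.float32(580.12213), np.float32(583.16785)]
[ 0.55611376 -0.2053896   0.01409561] 0.05573860560701949
```

```bash
python3 - <<'E'
from h import *
f=manip.grab_frame("wrist");cv2.imwrite("pics/w5.png",cv2.resize(f[60:220,130:330,::-1],None,fx=3.6,fy=3.6,interpolation=cv2.INTER_CUBIC))
E
```

```text
(no output)
```

View pics/w5.png

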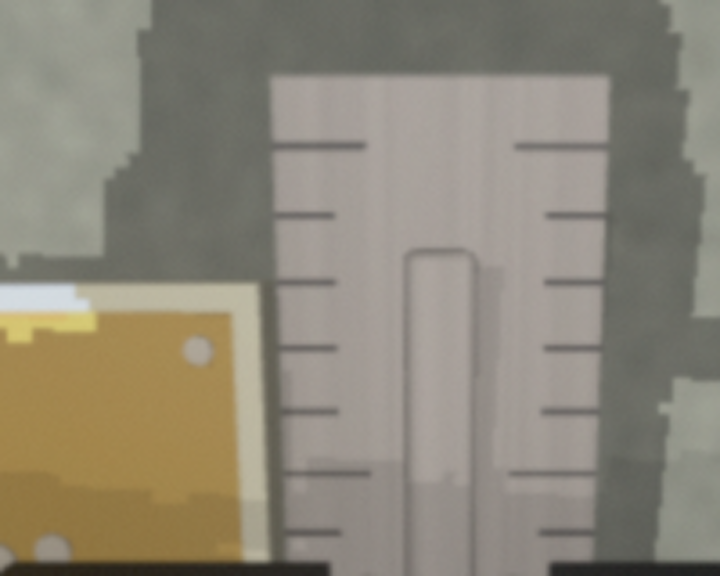

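The rim edge (260→270 px) and ruler edge (275→285 px) run parallel. The dark strip between them fits the dish wall seen obliquely. I'll give it 1 mm more to be sure, then open slightly so the fingers stay over the base, and lift.

```bash
python3 -m pendant '[[[0,-0.005,0,0],[0,-0.01,0,0],[0,-0.01,0,0],[0,-0.01,0,0]]]' && python3 -m pendant '[[[0,-0.005,0,0],[0,-0.005,0,0],[0,-0.005,0,0],[0,-0.005,0,0]]]' -0.62 && python3 -m pendant '[[[0,-0.005,-0.1,0],[0,-0.005,-0.3,0],[0,-0.005,-0.6,0],[0,0,-1,0]]]' && python3 -m pendant '[[[0,0,-0.5,0],[-0.3,0.2,-1,0],[-0.6,0.4,-1,0],[-0.8,0.5,-1,0],[-0.8,0.5,-1,0],[-0.8,0.5,-1,0]]]' && python3 m.py pics/w6.png && python3 e.py 0 85
```

```text
time_s: 11.68
tool_pos: [0.5569, -0.2054, 0.0141]
eef_rot: [0.0, 0.727, -0.687, -0.0]
contact_force: [-3.5, -1.0, 3.3]
gripper_width: 0.118
gripper_force: 20.0
time_s: 12.18
tool_pos: [0.5578, -0.2053, 0.014]
eef_rot: [-0.0, 0.727, -0.687, 0.0]
contact_force: [0.7, -0.3, -0.9]
gripper_width: 0.187
gripper_force: 0.0
time_s: 12.68
tool_pos: [0.557, -0.2053, 0.115]
eef_rot: [0.0, 0.727, -0.687, -0.0]
contact_force: [1.3, -0.2, 0.1]
gripper_width: 0.191
gripper_force: 0.0
time_s: 13.42
tool_pos: [0.5035, -0.1285, 0.2146]
eef_rot: [-0.0, 0.727, -0.687, 0.0]
contact_force: [-0.5, -0.2, -1.0]
gripper_width: 0.186
gripper_force: 0.0
13.425 [ 0.50354177 -0.12850468  0.21456901] -3.085781602035103
dish 0.72 [ 640.2 -200.   120.2  123.4] -1.518
straightedge 0.94 [ 555.9 -203.6   51.3  179.6] 0.064
dish 81 yaw 0.06636317 x at y=-140,-260 [np.float32(575.3944), np.float32(579.71436), np.float32(583.3697)]
straightedge 96 yaw 0.051289998 x at y=-140,-260 [np.float32(577.9427), np.float32(581.2795), np.float32(584.1029)]
[ 0.50342505 -0.1287793   0.21385185] 0.05489568739856443
```

View pics/w6.png

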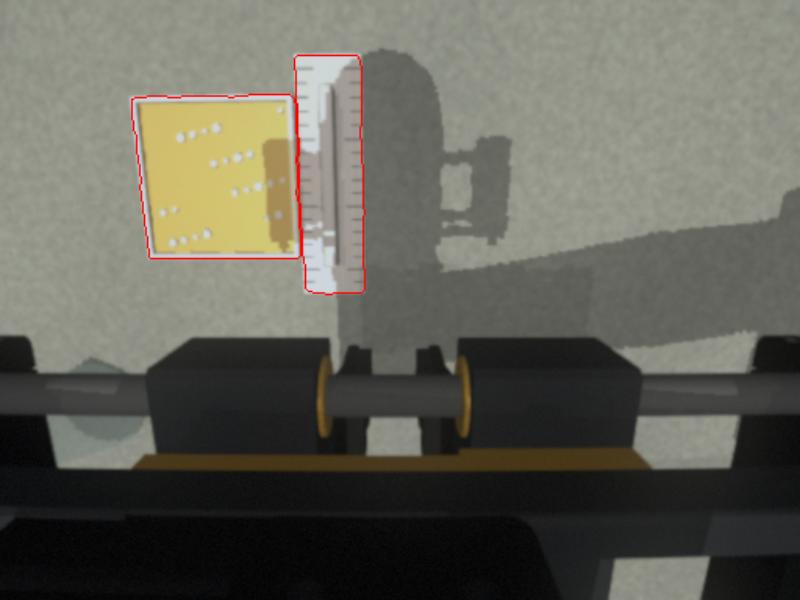

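The dish's edge (x≈297, rows 97–257) lies flush against the ruler (rows 55–292), which reaches past both corners. Next is the counter, with the gripper shut on the way.

```bash
python3 -m pendant '[[[-0.4,-0.1,-0.1,0],[-1,-0.25,-0.2,0]]]' -1 && python3 -m pendant '[[[-0.5,-0.12,0,0],[-1,-0.25,0,0]]]' && python3 -m pendant '[[[-0.5,-0.12,0,0],[-1,-0.25,0,0]]]' && python3 -m pendant '[[[-0.5,-0.12,0,0],[-1,-0.25,0,0],[-1,-0.25,0,0],[-1,-0.25,0,0]]]'
python3 - <<'E'
from h import *
s=manip.observe();print(s["tool_pos"],toolyaw(s)[0]%6.2832-np.pi,s["joint_pos"])
f=manip.grab_frame("wrist");cT=Tcam("wrist",s);o=f.copy()
for t,z in(("counter",.055),("lever_tab",.097)):
    for r in manip.regions_of("wrist",t)[:2]:
        print(t,r["score"],r["point"],*rect(cT,r["region"],z),world(cT,r["point"],z))
cv2.imwrite("pics/w7.png",cv2.resize(o[:,:,::-1],(800,600),interpolation=cv2.INTER_CUBIC))
E
```

```text
time_s: 13.98
tool_pos: [0.5227, -0.0273, 0.2341]
eef_rot: [0.0, 0.725, -0.688, -0.0]
contact_force: [1.6, -0.0, 0.6]
gripper_width: 0.05
gripper_force: 0.0
time_s: 14.22
tool_pos: [0.5422, 0.0756, 0.2342]
eef_rot: [-0.0, 0.726, -0.687, 0.0]
contact_force: [0.2, -0.1, 0.1]
gripper_width: 0.006
gripper_force: 0.0
time_s: 14.48
tool_pos: [0.5616, 0.1769, 0.2339]
eef_rot: [0.0, 0.726, -0.687, 0.0]
contact_force: [1.0, -0.0, -0.1]
gripper_width: 0.002
gripper_force: 0.0
time_s: 14.98
tool_pos: [0.5805, 0.2762, 0.2334]
eef_rot: [0.001, 0.727, -0.687, -0.0]
contact_force: [0.0, 0.1, -0.1]
gripper_width: 0.006
gripper_force: 0.0
[0.5804819  0.27619389 0.23336097] 0.05565300469357792 [ 6.95313378e-01  4.14216101e-01  6.10132945e-02 -1.58737392e-05
 -1.21912196e+00 -6.39669031e-01]
counter 0.98 [239.5, 121.1] [587.9 212.4 112.5 120.1] -1.215 [[0.59678958 0.2062975  0.055     ]]
lever_tab 0.71 [248.1, 132.3] [572.9 225.2  23.6  99.6] 1.18 [[0.58617592 0.21707245 0.097     ]]
```

View pics/w7.png

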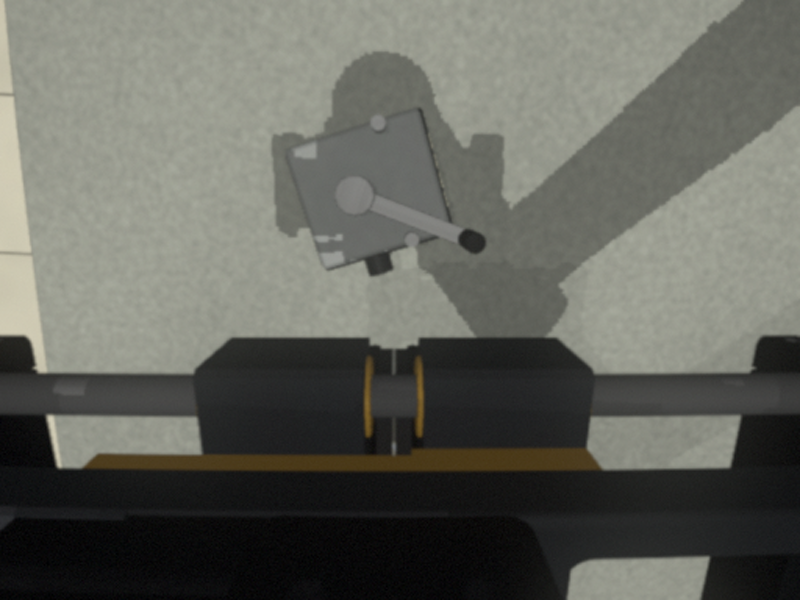

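The view shows the housing corners at about (289,152), (418,108), (453,226) and (327,269), the pivot at (353,195) and the post top at (474,240).

```bash
python3 - <<'E'
from h import *
s=manip.observe();cT=Tcam("wrist",s);k=.64
C=world(cT,np.array([(289,152),(418,108),(453,226),(327,269)])*k,.055)[:,:2]*1000
print(C,C.mean(0),[np.linalg.norm(C[i]-C[i-1]) for i in range(4)])
for a,b in((0,1),(3,2)):
    d=C[a]-C[b];print("x dir yaw",np.arctan2(d[1],d[0]))
for a,b in((3,0),(2,1)):
    d=C[a]-C[b];print("y dir yaw",np.arctan2(-d[0],d[1]))
p=world(cT,np.array([353,195])*k,.066)[0,:2]*1000;t=world(cT,np.array([474,239])*k,.097)[0,:2]*1000
d=t-p;print(p,t,np.linalg.norm(d),np.arctan2(d[1],d[0]))
E
```

```text
[[657.98828293 183.2708201 ]
 [569.59267987 149.67320793]
 [538.93528541 228.25577765]
 [629.53716282 264.70932176]] [599.01335276 206.47728186] [np.float64(86.26526409283326), np.float64(94.56522714095992), np.float64(84.35102902736475), np.float64(97.66043758781974)]
x dir yaw 0.3632190028834089
x dir yaw 0.38252944416726903
y dir yaw 0.3361019798320316
y dir yaw 0.37196864716972544
[611.134285   210.33661874] [530.4213561  233.37887939] 83.93761175937036 2.863505788776025
```

Yaw 0.363 and a pivot at (609.5,210) agree with the given geometry: the post radius comes out at 84 mm and the rest angle at 2.86. Next I compute the approach and the arc rows.

```bash
cat > arc.py <<'E'
from h import *
piv=np.array([.6095,.2100]);ph0=2.858
def tcp(a,g,z=.078,h=.0105):
    p=ph0+a;return np.array([*(piv+.085*np.array([np.cos(p),np.sin(p)])-(.007+h+g)*np.array([-np.sin(p),np.cos(p)])),z]),p
def rel(targets):
    s=manip.observe();y,m=toolyaw(s);y%=2*np.pi
    for a,g,z in targets:
        P,p=tcp(a,g,z);print(a,g,np.round(P,4),"row",np.round([*(m.T@(P-s["tool_pos"])*10),-(p-y)/np.pi],3))
E
python3 -c "
from arc import *
rel([(0,.012,.13),(0,.012,.078)])"
```

```text
0 0.012 [0.5361 0.2621 0.13  ] row [0.108 0.452 1.043 0.108]
0 0.012 [0.5361 0.2621 0.078 ] row [0.108 0.452 1.563 0.108]
```

```bash
python3 -m pendant '[[[0.11,0.25,0.2,0.054],[0.11,0.45,0.6,0.108],[0.11,0.45,1,0.108],[0.11,0.45,1,0.108]]]' -1 && python3 -m pendant '[[[0,0,0.3,0],[0,0,0.56,0],[0,0,0.56,0],[0,0,0.56,0]]]'; python3 -c "
from arc import *
rel([(a,0 if a else .012,.078) for a in (0,.1,.2,.3,.4,.5,.6,.7,.8,.9,1.,1.1,1.2,1.3,1.35,1.4)])"
```

```text
time_s: 15.62
tool_pos: [0.5346, 0.2608, 0.1318]
eef_rot: [-0.003, -0.6, 0.8, -0.0]
contact_force: [0.3, -0.8, 0.7]
gripper_width: 0.002
gripper_force: 0.0
time_s: 16.12
tool_pos: [0.5378, 0.2637, 0.0803]
eef_rot: [0.002, -0.6, 0.8, -0.0]
contact_force: [0.5, -0.4, 0.4]
gripper_width: 0.008
gripper_force: 0.0
0 0.012 [0.5361 0.2621 0.078 ] row [0.02  0.012 0.023 0.   ]
0.1 0 [0.5291 0.2427 0.078 ] row [ 0.226  0.025  0.022 -0.032]
0.2 0 [0.5263 0.2345 0.078 ] row [ 0.312  0.029  0.022 -0.064]
0.3 0 [0.5242 0.2261 0.078 ] row [ 0.399  0.025  0.022 -0.095]
0.4 0 [0.523  0.2175 0.078 ] row [ 0.485  0.013  0.021 -0.127]
0.5 0 [0.5227 0.2088 0.078 ] row [ 0.569 -0.008  0.021 -0.159]
0.6 0 [0.5233 0.2002 0.078 ] row [ 0.651 -0.038  0.021 -0.191]
0.7 0 [0.5247 0.1916 0.078 ] row [ 0.729 -0.075  0.021 -0.223]
0.8 0 [0.5269 0.1832 0.078 ] row [ 0.803 -0.121  0.021 -0.255]
0.9 0 [0.53   0.1751 0.078 ] row [ 0.872 -0.173  0.021 -0.286]
1.0 0 [0.5339 0.1674 0.078 ] row [ 0.936 -0.232  0.021 -0.318]
1.1 0 [0.5385 0.16   0.078 ] row [ 0.993 -0.297  0.021 -0.35 ]
1.2 0 [0.5439 0.1532 0.078 ] row [ 1.044 -0.367  0.021 -0.382]
1.3 0 [0.5499 0.1469 0.078 ] row [ 1.087 -0.442  0.021 -0.414]
1.35 0 [0.5531 0.144  0.078 ] row [ 1.106 -0.481  0.021 -0.43 ]
1.4 0 [0.5565 0.1413 0.078 ] row [ 1.123 -0.521  0.021 -0.446]
```

```bash
python3 -m pendant '[[[0.1,0.01,0.02,-0.01],[0.22,0.025,0.02,-0.03],[0.31,0.03,0.02,-0.065],[0.4,0.025,0.02,-0.095],[0.485,0.015,0.02,-0.125],[0.57,-0.01,0.02,-0.16],[0.65,-0.04,0.02,-0.19],[0.65,-0.04,0.02,-0.19]]]'; python3 - <<'E'
from arc import *
rel([(a,0,.078) for a in (.7,.8,.9,1.,1.1,1.2,1.3,1.35,1.4,1.45)])
f=manip.grab_frame("wrist");cv2.imwrite("pics/w8.png",f[:,:,::-1])
E
```

```text
time_s: 17.12
tool_pos: [0.5238, 0.2009, 0.0782]
eef_rot: [-0.003, 0.808, -0.589, 0.001]
contact_force: [0.6, 3.2, 0.6]
gripper_width: 0.007
gripper_force: 1.6
0.7 0 [0.5247 0.1916 0.078 ] row [ 0.091  0.02   0.002 -0.033]
0.8 0 [0.5269 0.1832 0.078 ] row [ 0.178  0.025  0.002 -0.065]
0.9 0 [0.53   0.1751 0.078 ] row [ 0.264  0.02   0.002 -0.097]
1.0 0 [0.5339 0.1674 0.078 ] row [ 0.35   0.007  0.002 -0.129]
1.1 0 [0.5385 0.16   0.078 ] row [ 0.434 -0.015  0.002 -0.16 ]
1.2 0 [0.5439 0.1532 0.078 ] row [ 0.516 -0.044  0.002 -0.192]
1.3 0 [0.5499 0.1469 0.078 ] row [ 0.594 -0.082  0.002 -0.224]
1.35 0 [0.5531 0.144  0.078 ] row [ 0.631 -0.104  0.002 -0.24 ]
1.4 0 [0.5565 0.1413 0.078 ] row [ 0.668 -0.128  0.002 -0.256]
1.45 0 [0.56   0.1387 0.078 ] row [ 0.703 -0.153  0.002 -0.272]
```

View pics/w8.png

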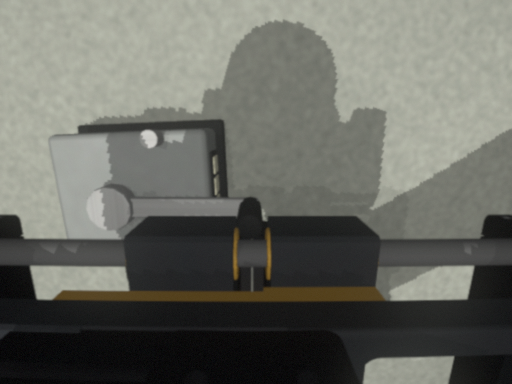

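The post at (251,208) is centred on the fingers and pushed with about 3 N, and the lever arm lies along tool y. I continue to the stop.

```bash
python3 -m pendant '[[[0.09,0.02,0,-0.033],[0.178,0.025,0,-0.065],[0.264,0.02,0,-0.097],[0.35,0.007,0,-0.129],[0.434,-0.015,0,-0.16],[0.516,-0.044,0,-0.192],[0.555,-0.06,0,-0.208],[0.555,-0.06,0,-0.208]]]' && python3 -m pendant '[[[0.03,0,0,-0.012],[0.045,0,0,-0.016],[0.045,0,0,-0.016]]]' && python3 -m pendant '[[[0.02,0,0,0],[0.03,0,0,0],[0.03,0,0,0]]]'
```

```text
time_s: 18.18
tool_pos: [0.5468, 0.1508, 0.078]
eef_rot: [-0.002, 0.955, -0.298, 0.002]
contact_force: [-0.1, 6.2, 2.4]
gripper_width: 0.005
gripper_force: 2.7
time_s: 18.55
tool_pos: [0.5497, 0.1478, 0.0779]
eef_rot: [-0.002, 0.962, -0.274, 0.001]
contact_force: [-1.6, 4.3, 4.0]
gripper_width: 0.008
gripper_force: 2.7
time_s: 18.92
tool_pos: [0.5507, 0.147, 0.0779]
eef_rot: [-0.002, 0.962, -0.274, 0.0]
contact_force: [-6.2, 8.7, 6.9]
gripper_width: -0.0
gripper_force: 5.8
```

```bash
python3 -m pendant '[[[0.015,0,0,0],[0.015,0,0,0],[0.015,0,0,0]]]'; python3 - <<'E'
from h import *
f=manip.grab_frame("wrist");cv2.imwrite("pics/w9.png",f[:,:,::-1])
E
```

```text
time_s: 19.3
tool_pos: [0.551, 0.1467, 0.0779]
eef_rot: [-0.002, 0.962, -0.274, -0.001]
contact_force: [-9.1, 11.0, 8.3]
gripper_width: 0.008
gripper_force: 7.9
```

View pics/w9.png

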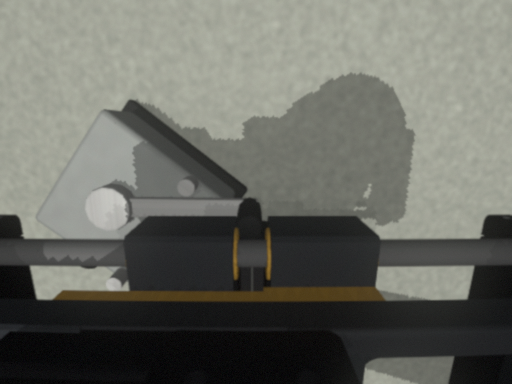

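The stop is reached: 14 N, no further motion, and the lever is beside its stop pin at (187,187). I ease back, lift off and check that it springs back.

```bash
python3 -m pendant '[[[-0.05,0,0,0],[-0.15,0,0,0],[-0.2,0.1,-0.3,0],[-0.2,0.2,-0.8,0],[-0.2,0.2,-1,0],[-0.2,0.2,-1,0]]]' && python3 -m pendant '[[[-0.5,0,-0.5,0],[-1,0,-0.5,0],[-1,0,-0.5,0],[-1,0,-0.5,0],[-1,0,-0.5,0],[-1,0,-0.5,0]]]'; python3 - <<'E'
from h import *
s=manip.observe();f=manip.grab_frame("wrist");cT=Tcam("wrist",s)
f2=manip.grab_frame("top");c2=Tcam("top")
P=[.528,.234,.097]
print("post rest px wrist",pix(cT,P),"top",pix(c2,P))
a=cv2.resize(f,None,fx=1,fy=1);b=cv2.resize(f2[120:260,150:370],(380,242))
o=np.zeros((384,800,3),np.uint8);o[:,:400]=f[:,56:456];o[:242,410:790]=b
cv2.imwrite("pics/w10.png",o[:,:,::-1])
E
```

```text
time_s: 20.1
tool_pos: [0.5254, 0.1373, 0.1783]
eef_rot: [-0.001, 0.962, -0.274, 0.002]
contact_force: [-1.0, -0.0, -0.5]
gripper_width: 0.002
gripper_force: 0.0
time_s: 20.85
tool_pos: [0.4402, 0.1892, 0.2253]
eef_rot: [0.001, 0.962, -0.274, -0.0]
contact_force: [-0.3, 0.3, 0.3]
gripper_width: 0.009
gripper_force: 0.0
post rest px wrist [[162.66396618 140.49937847]] top [[185.42912661 212.40570564]]
```

View pics/w10.png

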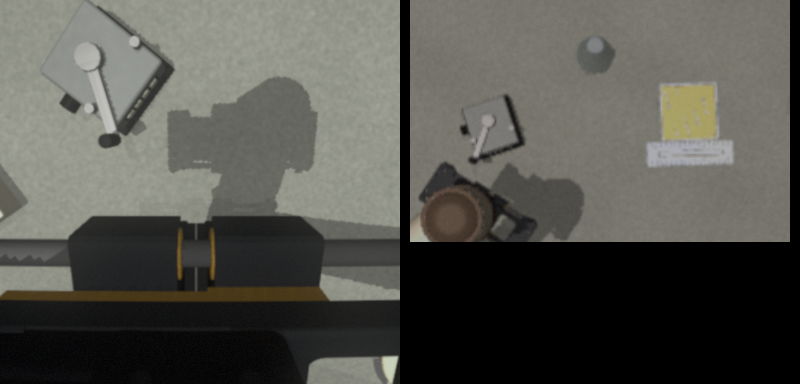

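The post is back at rest, at (108,140) in the crop against an expected (107,140). The ruler at (690,153) is flush with the dish, reaches past both its corners, and nothing is touching the robot.

```bash
python3 -c "
from station import manip
print(manip.job_done())"
```

```text
the job is handed in; nothing more can be done
None
```

The job is handed in at about 21 s: the straightedge lies flush along the dish's robot-facing edge, past both corners and released; the counter lever was pushed to its stop and sprang back to rest; and the flask, bottle and rack were not touched.

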